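# Fit the last label block in the preserves display and hold it home

## Robot

A 6-joint arm with a two-finger parallel gripper is mounted at the origin on the work surface. World frame = base frame: x ahead of the robot, y to its left, z up, the work surface at z = 0. Lengths are in m, angles in degrees, forces in N, time in s.
With the tool pointing down it reaches from about 0.375 to 0.9 m from the base axis. Payload 3.1 kg.
Tool frame: the origin (TCP) lies on the centre line of the jaws, within the pads' length; the fingertips stand 8 mm ahead of it and the grasp point (between the pads) lies 11 mm behind it; z points along the fingers, y is the line along which they close (so a half turn about z gives the same grasp; the last joint's range is limited). The gripper opens to 87 mm and grips with 3 to 60 N. Pads are 19 mm wide; open, the fingers measure 117 mm over their backs; the gripper's body (75 mm by 190 mm) begins 51 mm behind the grasp point.
Start: joints at [-77.894, 30.224, 82.088, -0, 67.689, -10.227], TCP at [0.238, -0.578, 0.231] pointing down, gripper open.
Joint ranges: [-176.69, 176.69], [-43.24, 126.21], [12.49, 139.97], [-82, 262], [0, 151.66], [-163.58, 163.58]. Speed limits (degrees/s): [159.86, 159.86, 180, 180, 180, 180].

## Interface

Orientations are given as a 3x3 rotation matrix whose columns are the frame's x, y, z axes.
In Python, from rig import * gives the robot as it stands.
- The arm moves only by the tool step_arm, never from a script. Its argument "targets" is a list of rows, each a list of 5 numbers: the opening, from -1 (shut) to 1 (fully open), then the shift along the world's x, y, z normalised to -1 to 1, where 1 is 0.25 m, then the turn about the world's z normalised to -1 to 1, where 1 is 180 degrees. In form: [[fingers, x, y, z, turn], ...]. A call has 1 to 20 rows; each row is the pose to reach, as a shift and turn from the pose commanded when the call began, turning the shorter way round; what a row does not reach only later rows make up. A row lasts 1/10 s, in which the tool goes at most 50 mm and 8.59 degrees, less where a joint would pass 70% of its speed; a pose out of reach is approached as far as the arm can. A call with a number of a shift or a turn outside -1 to 1 is refused whole. A call with a gripper value outside its range is refused whole. The fingers move at their own pace and stop on an object; the grip force is fixed at half the most. Time passes only in rows, so rows that repeat a pose let the fingers close. It gives the time, the measured TCP pose, the force, the opening and the grip force at its end, in the units of the state.
- read_state(): the state, without advancing time (a new reading comes with each control period).
- capture(name): name is "side" or "top" or "wrist"; returns a dict with "color" (420x560x3 uint8, red, green, blue), "mtx" (3x3 intrinsics, pixels), "pose" (4x4, takes a point from camera to world coordinates). Camera axes: x right, y down, z forward; pixel columns grow to the right and rows downward; lengths in m; the calibration is good to about 2 mm. A picture is of the moment at which its call begins. There is no depth.
- hand_in(): hands the job in; it is judged then, once.
The state is a dict: "time_s": time; "joint_positions": joint angles; "qvel": joint speeds; "tau": joint torques, N m; "position": TCP position; "tcp_rot": TCP orientation; "force": force on the tool from outside, world axes, zero at the start; "moment": the same for the moment, N m; "opening": opening from 0.0 (shut) to 1.0 (fully open); "grasp_force": force on a finger pad.
Only numpy, scipy, OpenCV 4.12 (cv2) and the standard library are available. Lean on these libraries where they do the work, as an engineer would, in place of code of your own. Each camera call takes 0.05 s, during which the arm holds its last target. There are 200 camera calls.

## Task

On the preserves display, slide the yellow label block along its rail until it butts flush against the green one, with no gap left between them; then take the red label block out of the storage block and push it down behind the lip into the freed end of the rail, its card facing the same way as the others. A spring under it pushes back: press it fully home, until its shoulders sit down on the rail, and finish while still holding it pressed there - do not let go. Leave the jars, the brass band and the spare blue label block where they are.

Things in the scene. Friction and masses are not known exactly. Their poses are not given: they have to be found in the camera images.
- rail: Fixed white wooden plinth, 170 deep, 272 wide, 60 mm high; 3 jars on its robot side. On its +x side a label channel, 9 mm wide, open on top, behind a dark 8 mm lip; both edges 60 mm high. Origin: at table height, on the channel's centre line, mid-length; x out over the lip (cards face so), y along the channel. 78 mm high brass stops at y = +-124 mm. A fixed green-card block fills y = 44 to 124 mm.
- butt (a point): On the end face of the fixed green block, at 60 mm height, on the channel's centre line: the face that the yellow block must butt against; the yellow block's centre is then 40 mm from here towards -y of the rail.
- bay (a point): Middle of the end bay of the rail (y = -80 mm of the rail), at the rail's edge height (60 mm). Once the yellow block is butted the bay is 88 mm long for the 80 mm red block; while the gap is open the red block does not fit.
- seat (a joint): Sprung steel strip in the floor of the end bay, 82 mm long: how far it is pressed down, m. 0 = up, its top 20 mm below the rail's edges. It yields at 2 N and needs 1 N more per mm: about 0.006 (8 N) when the red block is home with its shoulders on the rail. It lifts the block again when the push ends. Its own travel is 0.008.
- slider: Loose pine label block, yellow card, about 80 g, in the rail. Head 14 thick (x), 80 wide (y), 44 mm high; a centred tongue 6 thick, 72 wide, 18 mm deep hangs in the channel, the head's shoulders rest on both edges. Origin under the tongue, z up: shoulders at +18, top at +62 mm; x out of the card side. Slides easily unless pressed down; gap to the green block at first 14 to 34 mm.
- target: Loose pine label block, red card and red top stripe, about 80 g, in a slot of the storage block. Head 14 thick (x), 80 wide (y), 44 mm high; centred tongue 6 thick, 72 wide, 26 mm deep, rounded below. Origin under the tongue, z up: shoulders at +26, top at +70 mm; x out of the card side. Home in the rail its origin is 34 mm above the table; it meets the sprung strip 6 mm higher.
- target_face (a point): Middle of the red card's face on the red label block, 7 mm in x and 48 mm in z from its origin.
- spare: Spare label block with a blue card, same shape as the red one, in the other slot of the storage block. Leave it there.
- store: White storage block, fixed, 114 (x) by 110 (y) by 34 mm high, with two slots 8 mm wide, 82 mm long and 30 mm deep along y at x = -35 and +35 mm; label blocks stand in them with their shoulders on its top. Origin under its middle.
- jar_red: Small filled jar with red contents on the plinth, 66 mm diameter, 82 mm high, origin under its base.
- jar_orange: The same with orange contents.
- jar_yellow: The same with yellow contents.
- jar_pickle: Tall jar of green pickles on the table, 92 mm diameter, 165 mm high, origin under its base.
- jar_bean: Tall jar with cream contents on the table, 92 mm diameter, 165 mm high, origin under its base.
- band: Brass screw band (ring), 84 mm diameter, 16 mm high, lying on the table; origin under its middle.

How it is judged (in metres and radians):
On the way, in this order (a step that is already met when the one before it is completed fails the run):
1. the yellow block stands in the rail butted against the green one (gap under 2.5 mm) (y of slider in the frame of rail above 0.0015 m and z of slider in the frame of rail between 0.039 and 0.045 m and x of slider in the frame of rail between -0.004 and 0.004 m and angle between slider's own z axis and vertical below 0.12 rad), for 0.2 s.
2. the red block's tongue is behind the lip, in the end bay, card outwards (horizontal distance between target and bay below 0.007 m and x of target in the frame of rail between -0.004 and 0.004 m and angle between the y axis of target and the y axis of rail, either way round below 0.08 rad and x of target_face in the frame of rail above 0.002 m and z of target in the frame of rail below 0.046 m), for 0.1 s.
At the end, for the whole second after the job is handed in: Yellow block in the rail within 2.5 mm of the green one; red block in the end bay, upright, in line, card outwards, shoulders within 1.5 mm of the rail, sprung strip pressed more than 4.5 mm, fingers bearing on it with over 2 N, at rest (all of step 1 and horizontal distance between target and bay below 0.007 m and x of target in the frame of rail between -0.004 and 0.004 m and angle between the y axis of target and the y axis of rail, either way round below 0.08 rad and x of target_face in the frame of rail above 0.002 m and value of joint seat above 0.0045 m and z of target in the frame of rail below 0.0355 m and angle between target's own z axis and vertical below 0.08 rad and contact force between the fingers and target above 2 N and linear speed of target below 0.02 m/s); the arm keeps its last pose, push and grip.
It fails at once if a jar, the band or the spare label block is moved more than 30 mm (distance of any of jar_red, jar_orange, jar_yellow, jar_pickle, jar_bean, band, spare from where it was at the start of the episode above 0.03 m).
It fails at once if a jar or the spare label block is tipped (angle between any of jar_red, jar_orange, jar_yellow, jar_pickle, jar_bean, spare's own z axis and vertical above 0.5 rad).
It also fails if it takes over 48 s, if anything falls off the work surface, if the arm or the gripper's body presses on something with over 40 N, if the wrist force passes 120 N, or if a joint passes its speed limit or range.

## Working session

There is one attempt and no reset: what is moved stays moved. The work goes in short steps, Python scripts to look and compute and a tool call to move; the robot and the scene stay as the last step left them, time stands still between calls to the robot, and variables do not carry over. Pictures are saved under pics/ and viewed, at most 10 in all, crops included, and the job is handed in when it is done.

Besides the shell and the picture viewer there is one more tool, called after "Emit:" by a JSON object that holds its "method" and its "body". step_arm: Moves the arm, as the interface text tells. Scaled input: -1 to 1 covers 0.25 m each way for a shift and 180 degrees each way for a turn. Its arguments: {"type":"object","properties":{"targets":{"type":"array","items":{"type":"array","items":{"type":"number"}}}},"required":["targets"]}

```bash
mkdir -p pics; python3 - <<'E'
from rig import *
import cv2
for n in ("top","side"):
    c=capture(n); cv2.imwrite(f"pics/{n}0.png",c["color"][:,:,::-1]); print(n,c["mtx"].round(1).tolist(),c["pose"].round(3).tolist())
s=read_state(); print(s)
E
```

```text
top [[500.6, 0.0, 280.5], [0.0, 500.6, 199.2], [0.0, 0.0, 1.0]] [[-0.028, -0.985, 0.167, 0.287], [-1.0, 0.028, -0.003, -0.011], [-0.002, -0.167, -0.986, 1.557], [0.0, 0.0, 0.0, 1.0]]
side [[491.3, 0.0, 285.3], [0.0, 491.3, 216.4], [0.0, 0.0, 1.0]] [[0.691, -0.412, 0.595, -0.302], [-0.723, -0.419, 0.55, -0.802], [0.023, -0.809, -0.587, 0.886], [0.0, 0.0, 0.0, 1.0]]
{'time_s': 0.1, 'joint_positions': array([-7.78905180e+01,  3.02773252e+01,  8.21494545e+01,  3.76427165e-04,
        6.76881417e+01, -1.02273890e+01]), 'qvel': array([ 0.05976886, -0.12175269, -0.14516696, -0.044933  , -0.11361039,
        0.06372254]), 'tau': array([-5.93590503e-04, -4.40985203e+01, -1.77150840e+01,  6.35881629e-02,
        5.34209178e-02, -4.31970329e-05]), 'position': array([ 0.23742304, -0.57745259,  0.22962766]), 'tcp_rot': array([[ 9.24966365e-01,  3.80048750e-01, -4.14825217e-04],
       [ 3.80048803e-01, -9.24964354e-01,  1.96239882e-03],
       [ 3.62108678e-04, -1.97280673e-03, -9.99997988e-01]]), 'force': array([-0.15864446, -0.28639363, -0.72774854]), 'moment': array([ 0.02271474, -0.03128243,  0.02462668]), 'grasp_force': 0.0, 'opening': 1.0040331613766982}
```

View pics/top0.png

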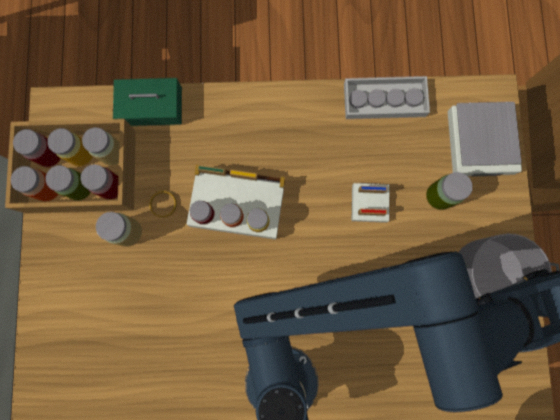

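View pics/side0.png

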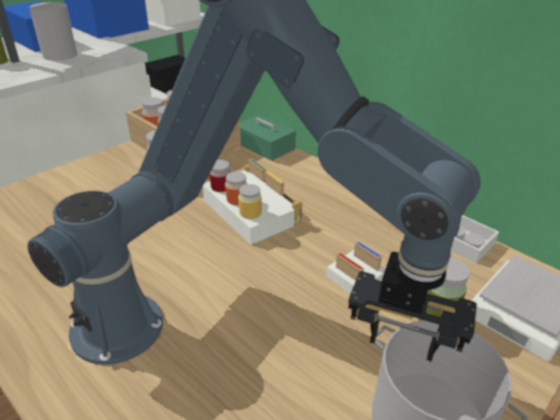

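Top view: the rail is at about (237,205), with yellow at (243,174) and green at (211,170). The store is at about (371,202), with red at (372,212) and blue at (373,189). I'll compute rough positions and zoom in.

```bash
cat > h.py <<'E'
from rig import *
import numpy as np, cv2
def ray(c,u,v,z):
    P=c["pose"]; d=P[:3,:3]@np.linalg.solve(c["mtx"],[u,v,1.]); o=P[:3,3]
    return o+d*(z-o[2])/d[2]
def proj(c,p):
    P=c["pose"]; q=c["mtx"]@(P[:3,:3].T@(np.asarray(p,float)-P[:3,3])); return q[:2]/q[2]
E
python3 - <<'E'
from h import *
c=capture("top")
for n,u,v,z in [("store nw",353,185,.034),("ne",390,185,.034),("se",389,221,.034),("sw",352,221,.034),("plinth sw",188,226,.06),("se",279,238,.06),("stop-",283,182,.078),("yel",243,174,.104),("green",211,170,.104),("red",372,212,.078),("blue",373,189,.078),("pickle",457,188,.165),("bean",113,228,.165),("band",163,203,.016)]:
    print(n,ray(c,u,v,z).round(3))
im=c["color"][:,:,::-1]
a=cv2.resize(im[155:245,180:290],None,fx=5,fy=5,interpolation=cv2.INTER_CUBIC)
b=cv2.resize(im[175:235,340:400],None,fx=4,fy=4,interpolation=cv2.INTER_CUBIC)
out=np.zeros((450,800,3),np.uint8); out[:,:550]=a; out[:240,555:795]=b
cv2.imwrite("pics/z.png",out)
E
```

```text
store nw [ 0.584 -0.241  0.034]
ne [ 0.581 -0.355  0.034]
se [ 0.469 -0.345  0.034]
sw [ 0.472 -0.232  0.034]
plinth sw [0.467 0.265 0.06 ]
se [ 0.424 -0.007  0.06 ]
stop- [ 0.591 -0.024  0.078]
yel [0.613 0.095 0.104]
green [0.628 0.19  0.104]
red [ 0.492 -0.287  0.078]
blue [ 0.562 -0.294  0.078]
pickle [ 0.542 -0.515  0.165]
bean [0.455 0.456 0.165]
band [0.547 0.352 0.016]
```

View pics/z.png

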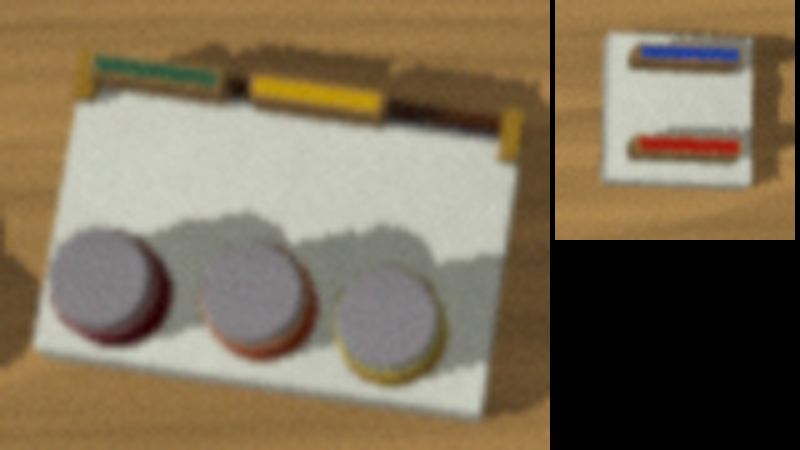

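Emit:
{"method": "step_arm", "body": {"targets": [[1,0.1,0.1,0.4,0.05],[1,0.3,0.3,0.4,0.1],[1,0.5,0.5,0.4,0.15],[1,0.6,0.7,0.4,0.2],[1,0.7,0.85,0.4,0.25],[1,0.8,0.95,0.4,0.3],[1,0.9,1,0.4,0.34],[1,0.9,1,0.4,0.36],[1,0.9,1,0.4,0.36],[1,0.9,1,0.4,0.36],[1,0.9,1,0.4,0.36]]}}

```text
time_s: 1.25
position: [0.4618, -0.3287, 0.3302]
tcp_rot: [[0.051, 0.999, -0.001], [0.999, -0.051, 0.0], [0.0, -0.001, -1.0]]
force: [-0.2, -0.1, 0.2]
opening: 0.996
grasp_force: 0.0
```

```bash
python3 - <<'E'
from h import *
c=capture("wrist"); cv2.imwrite("pics/w1.png",c["color"][:,:,::-1])
print(read_state()["position"],read_state()["joint_positions"].round(1),c["pose"].round(3).tolist(),c["mtx"].round(1).tolist())
np.savez("w1.npz",**c)
for p in [(.492,-.287,.078),(.562,-.294,.078),(.527,-.293,.034)]: print(proj(c,p))
E
```

```text
[ 0.46164189 -0.32897471  0.33025792] [-46.8  19.9  83.1  -0.   77.  -43.8] [[0.999, -0.051, -0.012, 0.465], [-0.052, -0.969, -0.24, -0.264], [0.0, 0.24, -0.971, 0.485], [0.0, 0.0, 0.0, 1.0]] [[330.9, 0.0, 276.9], [0.0, 330.9, 207.9], [0.0, 0.0, 1.0]]
[299.88460041 144.17332804]
[357.84309027 146.95885135]
[323.90025997 145.58533374]
```

View pics/w1.png

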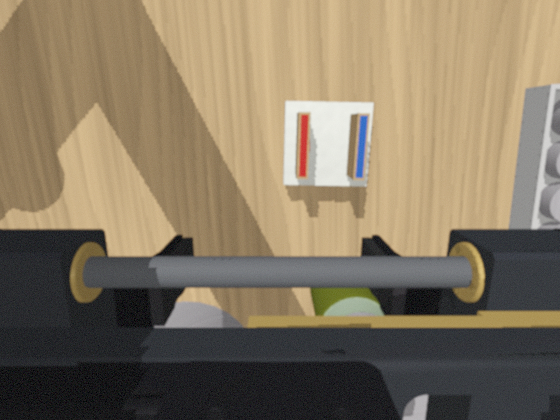

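Both the red and blue stripes are seen with bare wood on the robot side, so the cards face +x and no flip is needed. Next I'll look at the rail.

Emit:
{"method": "step_arm", "body": {"targets": [[1,0.1,0.2,0,0],[1,0.2,0.4,0,0],[1,0.3,0.55,0,-0.03],[1,0.4,0.7,0,-0.03],[1,0.5,0.85,0,-0.03],[1,0.5,1,0,-0.03],[1,0.5,1,0,-0.03]]}}

```text
time_s: 2.0
position: [0.5872, -0.0748, 0.3301]
tcp_rot: [[0.141, 0.99, -0.001], [0.99, -0.141, 0.002], [0.002, -0.002, -1.0]]
force: [0.1, -0.8, -0.9]
opening: 1.004
grasp_force: 0.0
```

Emit:
{"method": "step_arm", "body": {"targets": [[1,0,0.2,0,0],[1,0,0.35,0,0],[1,0,0.42,0,0],[1,0,0.42,0,0],[1,0,0.42,0,0],[1,0,0.42,0,0]]}}

```text
time_s: 2.6
position: [0.5878, 0.0248, 0.3305]
tcp_rot: [[0.146, 0.989, 0.0], [0.989, -0.146, -0.001], [-0.001, 0.0, -1.0]]
force: [0.3, -0.4, -0.4]
opening: 0.997
grasp_force: 0.0
```

```bash
python3 - <<'E'
from h import *
c=capture("wrist"); np.savez("w2.npz",**c)
im=c["color"][:230,:,::-1]; cv2.imwrite("pics/w2.png",cv2.resize(im[:,100:],(800,400),interpolation=cv2.INTER_CUBIC))
print(read_state()["position"],read_state()["tcp_rot"].round(3).tolist())
E
```

```text
[0.58771887 0.02495423 0.33047258] [[0.146, 0.989, -0.0], [0.989, -0.146, -0.001], [-0.001, 0.0, -1.0]]
```

View pics/w2.png

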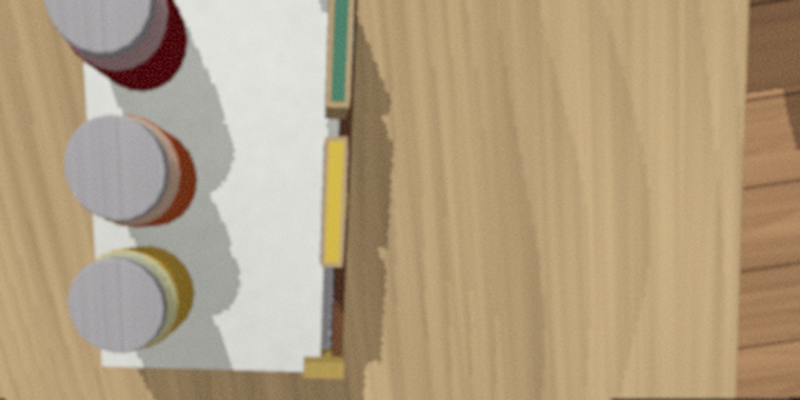

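The rail runs nearly vertically in the image. Yellow spans zoomed (335,137) to (332,266), the green end is at (338,104), the stop is at (324,357–378) and the jar lids lie at x≈60–170.

```bash
python3 - <<'E'
from h import *
c=dict(np.load("w2.npz"))
g=lambda X,Y,z: ray(c,100+X/1.739,Y/1.739,z)
for n,a in dict(yt=(338,137,.104),yb=(332.5,266,.104),ge=(339,105,.104),gtop=(340.5,0,.104),stopa=(324,357,.078),stopb=(324,378,.078),jy=(117,304,.142),jyR=(165,304,.142),jo=(117,168,.142),joR=(167,168,.142),plc=(304,372,.06),plc2=(102,364,.06)).items(): print(n,g(*a).round(4))
# color segmentation
im=c["color"]; hsv=cv2.cvtColor(im,cv2.COLOR_RGB2HSV)
m=cv2.inRange(hsv,(20,140,110),(32,255,255)); m[:, :270]=0; m[:70]=0;m[165:]=0; m[:,320:]=0
n,l,st,ce=cv2.connectedComponentsWithStats(m); k=1+st[1:,4].argmax()
r=cv2.minAreaRect(np.argwhere(l==k)[:,::-1].astype(np.float32)); print(r,st[k])
b=cv2.boxPoints(r); print(np.array([ray(c,*p,.104) for p in b]).round(4)); print("ctr",ray(c,*r[0],.104))
E
```

```text
yt [0.6237 0.1347 0.104 ]
yb [0.6094 0.0566 0.104 ]
ge [0.6268 0.1529 0.104 ]
gtop [0.6353 0.2098 0.104 ]
stopa [ 0.5952 -0.0096  0.078 ]
stopb [ 0.593  -0.0253  0.078 ]
jy [0.4774 0.0564 0.142 ]
jyR [0.5059 0.0522 0.142 ]
jo [0.4949 0.1322 0.142 ]
joR [0.5229 0.128  0.142 ]
plc [ 0.5783 -0.0234  0.06  ]
plc2 [0.4271 0.0055 0.06  ]
((291.6722106933594, 115.50593566894531), (7.581701755523682, 67.2703628540039), 1.9749339818954468) [287  82  10  68 497]
[[0.605  0.0617 0.104 ]
 [0.6176 0.1326 0.104 ]
 [0.6256 0.1311 0.104 ]
 [0.6135 0.0602 0.104 ]]
ctr [0.61556856 0.09721802 0.104     ]
```

Rail yaw is about −10.2° and its origin about (0.6184, 0.111). The bay is at (0.604, 0.032) and the gap is about 18.5 mm. I'll close the fingers, go down into the bay, then push.

Emit:
{"method": "step_arm", "body": {"targets": [[-1,0.066,0.03,-0.1,-0.01],[-1,0.066,0.03,-0.25,-0.01],[-1,0.066,0.03,-0.4,-0.01],[-1,0.066,0.03,-0.55,-0.01],[-1,0.066,0.03,-0.7,-0.01],[-1,0.066,0.03,-0.8,-0.01],[-1,0.066,0.03,-0.8,-0.01],[-1,0.066,0.03,-0.88,-0.01],[-1,0.066,0.03,-0.96,-0.01],[-1,0.066,0.03,-0.98,-0.01],[-1,0.066,0.03,-0.98,-0.01],[-1,0.066,0.03,-0.98,-0.01]]}}

```text
time_s: 3.85
position: [0.6052, 0.034, 0.087]
tcp_rot: [[0.175, 0.985, 0.003], [0.985, -0.175, -0.0], [0.0, 0.003, -1.0]]
force: [-0.2, 0.2, 0.9]
opening: 0.03
grasp_force: 0.0
```

Emit:
{"method": "step_arm", "body": {"targets": [[-1,0.005,0.03,0,0],[-1,0.01,0.055,0,0],[-1,0.013,0.07,0,0],[-1,0.015,0.085,0,0],[-1,0.018,0.1,0,0],[-1,0.02,0.11,0,0],[-1,0.021,0.118,0,0],[-1,0.021,0.118,0,0]]}}

```text
time_s: 4.65
position: [0.6092, 0.0633, 0.0855]
tcp_rot: [[0.174, 0.985, -0.0], [0.985, -0.174, -0.001], [-0.001, -0.0, -1.0]]
force: [-0.5, -3.6, 1.7]
opening: 0.009
grasp_force: 1.8
```

Emit:
{"method": "step_arm", "body": {"targets": [[-1,0.001,0.004,0,0],[-1,0.0015,0.008,0,0],[-1,0.002,0.012,0,0],[-1,0.002,0.012,0,0],[-1,0.002,0.012,0,0]]}}

```text
time_s: 5.15
position: [0.6092, 0.0635, 0.0856]
tcp_rot: [[0.173, 0.985, -0.002], [0.985, -0.173, -0.005], [-0.005, -0.001, -1.0]]
force: [-1.7, -11.7, 2.5]
opening: 0.006
grasp_force: 5.9
```

Blocked with 11.7 N, so it's butted. I'll back off, rise and check.

Emit:
{"method": "step_arm", "body": {"targets": [[-1,-0.003,-0.02,0,0],[-1,-0.013,-0.07,0,0],[-1,-0.014,-0.08,0.1,0],[-1,-0.03,-0.12,0.3,0],[-1,-0.05,-0.166,0.5,0],[-0.1,-0.088,-0.166,0.7,0],[-0.1,-0.088,-0.166,0.9,0],[-0.1,-0.088,-0.166,0.98,0],[-0.1,-0.088,-0.166,0.98,0],[-0.1,-0.088,-0.166,0.98,0]]}}

```text
time_s: 6.15
position: [0.5873, 0.0255, 0.3304]
tcp_rot: [[0.175, 0.985, 0.0], [0.985, -0.175, 0.001], [0.001, -0.0, -1.0]]
force: [-0.6, -0.1, -0.5]
opening: 0.372
grasp_force: 0.0
```

```bash
python3 - <<'E'
from h import *
c=capture("wrist"); np.savez("w3.npz",**c)
im=c["color"][:230,240:340,::-1]; cv2.imwrite("pics/w3.png",cv2.resize(im,None,fx=2.6,fy=2.6,interpolation=cv2.INTER_CUBIC))
print(read_state()["position"])
E
```

```text
[0.58672875 0.02556375 0.32915154]
```

View pics/w3.png

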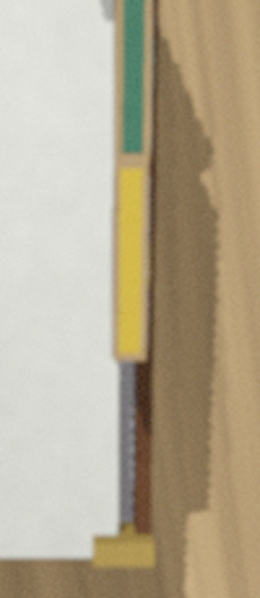

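Yellow is butted: no gap at zoomed (131,160). Yellow's near end is at (130,360) and the stop's inner face at y≈537. Now I'll refine the rail pose.

```bash
python3 - <<'E'
from h import *
c=dict(np.load("w3.npz")); w1=dict(np.load("w1.npz"))
def seg(c,lo,hi,box,z):
    hsv=cv2.cvtColor(c["color"],cv2.COLOR_RGB2HSV); m=cv2.inRange(hsv,lo,hi)
    k=np.zeros_like(m); u0,v0,u1,v1=box; k[v0:v1,u0:u1]=1; m*=k
    n,l,st,ce=cv2.connectedComponentsWithStats(m); i=1+st[1:,4].argmax()
    P=np.argwhere(l==i)[:,::-1]
    W=np.array([ray(c,*p,z)[:2] for p in P]); 
    r=cv2.minAreaRect((W*1000).astype(np.float32)); ctr=W.mean(0)
    d=np.linalg.svd(W-ctr)[2][0]; d*=np.sign(d[1]); print(len(P),ctr.round(4),"tilt",np.degrees(np.arctan2(d[0],d[1])).round(2),r)
seg(c,(20,140,110),(32,255,255),(270,40,320,165),.104)
seg(c,(60,90,60),(95,255,255),(270,0,320,80),.104)
g=lambda X,Y,z: ray(c,240+X/2.6,Y/2.6,z).round(4)
print("yend",g(130,359,.104),"stop",g(124,537,.078),"strip",g(127,450,.04), "strip2",g(127,400,.04))
print("red"); seg(w1,(0,150,100),(8,255,255),(280,90,325,200),.078)
print("blue"); seg(w1,(105,120,80),(130,255,255),(340,90,380,200),.078)
E
```

```text
526 [0.6177 0.113 ] tilt 10.17 ((617.5739135742188, 113.1027603149414), (73.34078216552734, 7.8642473220825195), 80.25602722167969)
286 [0.6311 0.1841] tilt 9.56 ((631.0274047851562, 183.5291290283203), (54.227237701416016, 4.262209415435791), 80.3808822631836)
yend [0.6114 0.0735 0.104 ] stop [ 0.5952 -0.0106  0.078 ] strip [0.6043 0.0256 0.04  ] strip2 [0.6086 0.051  0.04  ]
red
375 [ 0.4961 -0.288 ] tilt 4.08 ((495.94146728515625, -288.9527282714844), (71.55738830566406, 7.540894031524658), 85.95209503173828)
blue
322 [ 0.566  -0.2933] tilt 4.22 ((565.8802490234375, -294.388427734375), (70.54132080078125, 6.572375297546387), 85.62294006347656)
```

Emit:
{"method": "step_arm", "body": {"targets": [[-0.1,-0.05,-0.2,0,0.02],[-0.1,-0.1,-0.4,0,0.033],[-0.1,-0.2,-0.6,0,0.033],[-0.1,-0.3,-0.75,0,0.033],[-0.1,-0.364,-0.9,0,0.033],[-0.1,-0.364,-1,0,0.033],[-0.1,-0.364,-1,0,0.033]]}}

```text
time_s: 6.9
position: [0.4955, -0.2275, 0.3281]
tcp_rot: [[0.077, 0.997, -0.003], [0.997, -0.077, 0.002], [0.001, -0.003, -1.0]]
force: [0.2, 0.4, 1.0]
opening: 0.452
grasp_force: 0.0
```

Emit:
{"method": "step_arm", "body": {"targets": [[-0.1,0,-0.2,-0.1,0],[-0.1,0,-0.38,-0.2,0],[-0.1,0,-0.4,-0.32,0],[-0.1,0,-0.4,-0.32,0],[-0.1,0,-0.4,-0.32,0]]}}

```text
time_s: 7.4
position: [0.4962, -0.3226, 0.2489]
tcp_rot: [[0.072, 0.997, -0.003], [0.997, -0.072, 0.004], [0.004, -0.004, -1.0]]
force: [0.2, 1.5, 1.2]
opening: 0.452
grasp_force: 0.0
```

```bash
python3 - <<'E'
from h import *
c=capture("wrist"); np.savez("w4.npz",**c)
p=proj(c,(.53,-.29,.078)); print(p, proj(c,(.496,-.2885,.078)))
cv2.imwrite("pics/w4.png",cv2.resize(c["color"][:250,200:450,::-1],None,fx=2.4,fy=2.4,interpolation=cv2.INTER_CUBIC))
print(read_state()["position"],read_state()["tcp_rot"].round(3)[:,1])
E
```

```text
[309.27270883 157.91483286] [274.46117645 158.90627534]
[ 0.49700392 -0.32298374  0.25052165] [ 0.997 -0.071 -0.001]
```

View pics/w4.png

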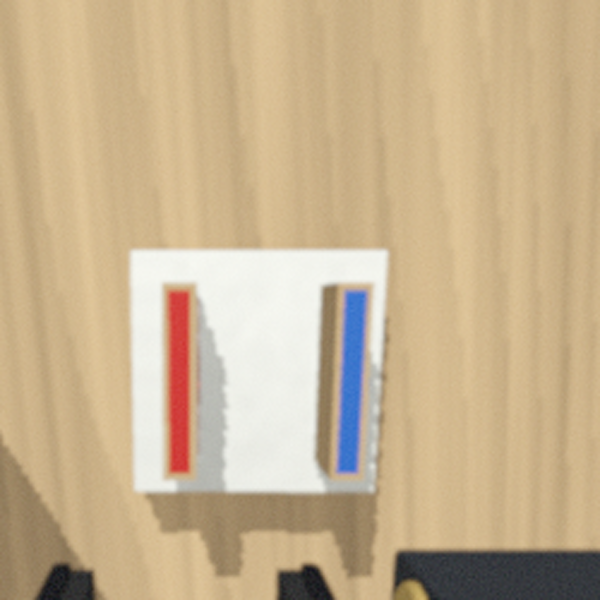

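Red head spans zoomed (163–197, 284–479). I'll measure its centre and tilt.

```bash
python3 - <<'E'
from h import *
c=dict(np.load("w4.npz"))
hsv=cv2.cvtColor(c["color"],cv2.COLOR_RGB2HSV); m=cv2.inRange(hsv,(0,150,100),(8,255,255))|cv2.inRange(hsv,(172,150,100),(180,255,255)); m[:,:255]=0;m[:,300:]=0;m[:100]=0;m[205:]=0
P=np.argwhere(m)[:,::-1]; W=np.array([ray(c,*p,.078)[:2] for p in P]); o=W.mean(0); d=np.linalg.svd(W-o)[2][0]
print(len(P),o,np.degrees(np.arctan2(d[0],d[1])),cv2.minAreaRect((W*1000).astype(np.float32)))
print(ray(c,275,158.9,.078), read_state()["position"])
s=capture("side"); P=proj(s,(.496,-.288,.056)); print(P); u,v=P.astype(int)
print(s["color"][v-10:v+12:2,u].tolist())
E
```

```text
593 [ 0.49594666 -0.28901338] -175.8460092620909 ((495.5726623535156, -289.50555419921875), (71.95840454101562, 7.630790710449219), 85.88790130615234)
[ 0.4965261  -0.28853203  0.078     ] [ 0.49700392 -0.32298374  0.25052165]
[348.78097039 266.7926574 ]
[[204, 202, 191], [182, 134, 121], [169, 77, 62], [152, 116, 87], [135, 116, 86], [136, 117, 86], [139, 119, 88], [138, 119, 88], [138, 118, 87], [143, 125, 97], [181, 177, 162]]
```

The robot-facing side is wood, so the card faces +x. Next I descend and grasp.

Emit:
{"method": "step_arm", "body": {"targets": [[-0.1,0,0.136,-0.1,0],[-0.1,0,0.136,-0.25,0],[-0.1,0,0.136,-0.4,0],[-0.1,0,0.136,-0.55,0],[-0.1,0,0.136,-0.65,0],[-0.1,0,0.136,-0.72,0],[-0.1,0,0.136,-0.74,0],[-0.1,0,0.136,-0.74,0],[-0.1,0,0.136,-0.74,0]]}}

```text
time_s: 8.4
position: [0.498, -0.2909, 0.0673]
tcp_rot: [[0.071, 0.997, 0.002], [0.997, -0.071, -0.002], [-0.002, 0.003, -1.0]]
force: [-0.5, 0.6, 0.1]
opening: 0.45
grasp_force: 0.0
```

Emit:
{"method": "step_arm", "body": {"targets": [[-1,0,0,0,0],[-1,0,0,0,0],[-1,0,0,0,0],[-1,0,0,0,0],[-1,0,0,0,0],[-1,0,0,0,0]]}}

```text
time_s: 9.0
position: [0.4966, -0.2906, 0.0658]
tcp_rot: [[0.072, 0.997, -0.0], [0.997, -0.072, 0.0], [0.0, -0.0, -1.0]]
force: [-1.1, 0.8, 3.4]
opening: 0.155
grasp_force: 30.0
```

Emit:
{"method": "step_arm", "body": {"targets": [[-1,0,0,0.06,0],[-1,0,0,0.14,0],[-1,0,0,0.26,0],[-1,0,0,0.42,0],[-1,0,0,0.58,0],[-1,0,0.1,0.74,0],[-1,0.1,0.28,0.74,-0.02],[-1,0.2,0.46,0.74,-0.033],[-1,0.3,0.64,0.74,-0.033],[-1,0.4,0.8,0.74,-0.033],[-1,0.428,0.9,0.74,-0.033],[-1,0.428,0.9,0.74,-0.033],[-1,0.428,0.9,0.74,-0.033]]}}

```text
time_s: 10.3
position: [0.6035, -0.065, 0.25]
tcp_rot: [[0.173, 0.985, -0.001], [0.985, -0.173, -0.0], [-0.0, -0.001, -1.0]]
force: [0.1, 0.2, 0.3]
opening: 0.157
grasp_force: 30.0
```

```bash
python3 - <<'E'
from h import *
c=capture("wrist"); np.savez("w5.npz",**c)
cv2.imwrite("pics/w5.png",c["color"][:,:,::-1])
P=[read_state()["position"]]
for i in range(1): P.append(read_state()["position"])
print(P,read_state()["tcp_rot"].round(4)[:,1],proj(c,P[0]),proj(c,(.603,.031,.06)))
E
```

```text
[array([ 0.60335922, -0.06591446,  0.25011255]), array([ 0.60335922, -0.06591446,  0.25011255])] [ 9.846e-01 -1.746e-01 -9.000e-04] [276.6488919  260.74611468] [259.3185806   94.85467271]
```

View pics/w5.png

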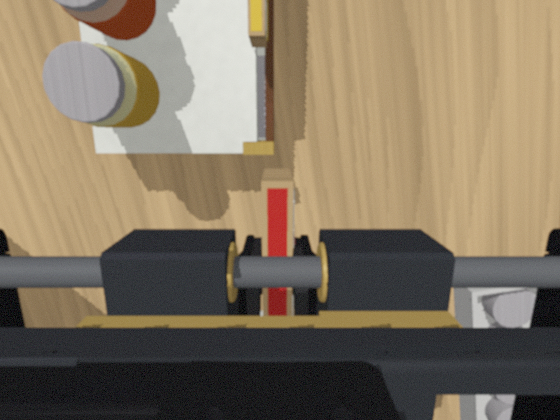

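The held block's front end is at (277,179). The channel strip is at u≈261 with the stop at row 142–154. I'll take edge profiles for a relative measurement.

```bash
python3 - <<'E'
from h import *
c=dict(np.load("w5.npz")); im=c["color"]
for v in (60,100,130): print(v,[(u,*map(int,im[v,u])) for u in range(250,282,1)])
for v in (190,215): print(v,[(u,*map(int,im[v,u])) for u in range(258,298,1)])
print([(v,*map(int,im[v,265])) for v in range(30,60,2)],[(v,*map(int,im[v,262])) for v in range(132,160,2)],[(v,*map(int,im[v,277])) for v in range(160,196,2)])
E
```

```text
60 [(250, 225, 226, 218), (251, 223, 223, 217), (252, 223, 225, 216), (253, 224, 225, 218), (254, 219, 220, 214), (255, 195, 196, 192), (256, 160, 161, 157), (257, 137, 133, 134), (258, 130, 127, 128), (259, 130, 125, 127), (260, 133, 129, 133), (261, 131, 130, 130), (262, 130, 129, 129), (263, 133, 128, 132), (264, 117, 110, 108), (265, 94, 78, 74), (266, 75, 52, 39), (267, 74, 50, 35), (268, 74, 54, 31), (269, 78, 52, 41), (270, 71, 48, 26), (271, 75, 50, 34), (272, 85, 61, 46), (273, 103, 82, 58), (274, 133, 110, 81), (275, 146, 124, 89), (276, 153, 130, 100), (277, 146, 123, 89), (278, 140, 120, 88), (279, 140, 119, 86), (280, 141, 119, 90), (281, 140, 117, 85)]
100 [(250, 223, 224, 218), (251, 221, 222, 215), (252, 222, 222, 215), (253, 220, 222, 215), (254, 220, 222, 214), (255, 206, 207, 200), (256, 178, 178, 172), (257, 145, 143, 139), (258, 127, 127, 126), (259, 126, 127, 127), (260, 128, 125, 126), (261, 127, 125, 127), (262, 124, 122, 123), (263, 133, 133, 133), (264, 137, 131, 130), (265, 128, 110, 107), (266, 112, 84, 69), (267, 108, 75, 53), (268, 103, 68, 44), (269, 10
[... 2902 characters left out ...]
(58, 93, 78, 74)] [(132, 126, 121, 123), (134, 124, 122, 126), (136, 132, 128, 127), (138, 158, 155, 151), (140, 158, 148, 120), (142, 177, 148, 81), (144, 186, 158, 90), (146, 186, 161, 96), (148, 186, 159, 92), (150, 181, 153, 82), (152, 183, 158, 91), (154, 169, 143, 88), (156, 136, 115, 81), (158, 135, 113, 85)] [(160, 128, 109, 80), (162, 132, 112, 79), (164, 136, 114, 86), (166, 131, 109, 77), (168, 149, 126, 92), (170, 160, 138, 102), (172, 161, 136, 102), (174, 159, 133, 98), (176, 161, 138, 102), (178, 152, 130, 96), (180, 161, 137, 100), (182, 183, 156, 115), (184, 183, 158, 118), (186, 184, 158, 117), (188, 183, 108, 80), (190, 187, 53, 49), (192, 187, 53, 50), (194, 187, 56, 50)]
```

```bash
python3 - <<'E'
from h import *
c=dict(np.load("w5.npz"))
a=[ray(c,u,v,.06)[:2] for u,v in((260.1,60),(260.7,100),(261.2,130))]
b=[ray(c,277,v,.2625)[:2] for v in (190,215)]
e=ray(c,277,181,.2625)[:2]
ye=ray(c,258,47,.06)[:2]; stp=ray(c,260,141,.078)[:2]; y2=ray(c,259,38,.104)[:2]
print(np.round(a,4).tolist(),np.round(b,4).tolist(),e.round(4),ye.round(4),y2.round(4),stp.round(4))
d=a[0]-a[2]; print("ch tilt",np.degrees(np.arctan2(*d))); d=b[0]-b[1]; print("blk tilt",np.degrees(np.arctan2(*d)))
t=np.radians(10.1); yr=np.array([np.sin(t),np.cos(t)]); xr=np.array([np.cos(t),-np.sin(t)])
C=np.mean(a,0); print("x err block minus channel",(e-C)@xr, "TCP x rel",(np.array([.6034,-.0655])-C)@xr)
print("block ctr y rel TCP",(e-40e-3*yr-np.array([.6034,-.0655]))@yr)
print("y positions",[(p-C)@yr for p in (e,ye,y2,stp)])
E
```

```text
[[0.6097, 0.0623], [0.6034, 0.026], [0.5986, -0.0026]] [[0.6102, -0.0282], [0.6082, -0.0393]] [ 0.6109 -0.0243] [0.6099 0.074 ] [0.6126 0.071 ] [ 0.5964 -0.0125]
ch tilt 9.742217785653159
blk tilt 10.009342516340265
x err block minus channel 0.01613154356547921 TCP x rel 0.015997612383920112
block ctr y rel TCP 0.0019211160353523277
y positions [np.float64(-0.05077737232993601), np.float64(0.04575215066852856), np.float64(0.04325227067839661), np.float64(-0.04175976800320402)]
```

Emit:
{"method": "step_arm", "body": {"targets": [[-1,0,0.15,0,0],[-1,0.001,0.3,0,0],[-1,0.001,0.375,0,0],[-1,0.001,0.375,-0.15,0],[-1,0.001,0.375,-0.3,0],[-1,0.001,0.375,-0.42,0],[-1,0.001,0.375,-0.5,0],[-1,0.001,0.375,-0.5,0],[-1,0.001,0.375,-0.5,0],[-1,0.001,0.375,-0.5,0]]}}

```text
time_s: 11.35
position: [0.6052, 0.0272, 0.1271]
tcp_rot: [[0.176, 0.984, 0.003], [0.984, -0.176, -0.0], [0.0, 0.003, -1.0]]
force: [-0.2, -0.8, -0.3]
opening: 0.16
grasp_force: 30.0
```

```bash
python3 - <<'E'
from h import *
c=capture("wrist"); np.savez("w6.npz",**c)
cv2.imwrite("pics/w6.png",cv2.resize(c["color"][60:260,180:380,::-1],None,fx=3,fy=3,interpolation=cv2.INTER_CUBIC))
s=read_state(); print(s["position"],s["tcp_rot"].round(4)[:,1],s["force"])
E
```

```text
[0.60524899 0.0273966  0.12722709] [ 0.9844 -0.1757  0.0034] [-0.18911747 -0.03555005 -0.3890744 ]
```

View pics/w6.png

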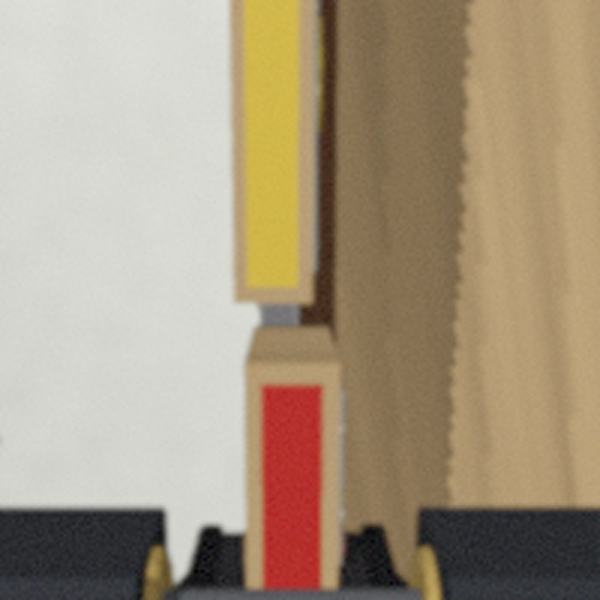

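Red's front end is at zoomed (293,362), yellow's end at (273,300) and the channel at x 260–299 on row 315. I'll compute the offset.

```bash
python3 - <<'E'
from h import *
c=dict(np.load("w6.npz")); q=lambda X,Y,z: ray(c,180+X/3,60+Y/3,z)[:2]
t=np.radians(10.1); R=np.array([[np.cos(t),-np.sin(t)],[np.sin(t),np.cos(t)]])
s=capture("wrist"); st=read_state(); print(st["position"],st["qvel"].round(2))
zt=.127+.0125
for n,a in dict(red_e=(293.3,362,zt),red_s=(292.3,386,zt),red_s2=(293.3,575,zt),ch=(279.5,315,.06),lipout=(333,315,.06),yel_e=(274,301,.104),yel_s=(271.5,288,.104),yel_up=(271.5,5,.104)).items(): print(n,(R@(q(*a)-[.603,.031])*1000).round(1))
im=s["color"]; d=np.abs(im.astype(int)-c["color"]).mean(); print("diff",d)
E
```

```text
[0.60511462 0.0276239  0.12720024] [ 0.28  0.14  0.41 -0.01 -0.04 -0.01]
red_e [ 3.4 38.1]
red_s [ 3.3 34.6]
red_s2 [3.4 5.3]
ch [ 0.9 35.9]
lipout [12.8 35.9]
yel_e [ 0.2 43.4]
yel_s [-0.2 45.7]
yel_up [ 0.1 92.3]
diff 3.3191765873015875
```

Emit:
{"method": "step_arm", "body": {"targets": [[-1,-0.005,0.003,-0.01,0],[-1,-0.01,0.006,-0.02,0],[-1,-0.01,0.006,-0.02,0],[-1,-0.01,0.006,-0.02,0],[-1,-0.01,0.006,-0.02,0]]}}

```text
time_s: 11.95
position: [0.6016, 0.0298, 0.1206]
tcp_rot: [[0.175, 0.985, 0.0], [0.985, -0.175, -0.0], [0.0, 0.0, -1.0]]
force: [0.3, -0.7, -1.1]
opening: 0.161
grasp_force: 30.0
```

```bash
python3 - <<'E'
from h import *
c=capture("wrist"); im=c["color"]; st=read_state(); print(st["position"],st["force"].round(1))
np.savez("w7.npz",**c)
cv2.imwrite("pics/w7.png",cv2.resize(c["color"][60:260,180:380,::-1],None,fx=3,fy=3,interpolation=cv2.INTER_CUBIC))
E
```

```text
[0.60159267 0.02971351 0.12055054] [-0.2 -0.1 -0.7]
```

View pics/w7.png

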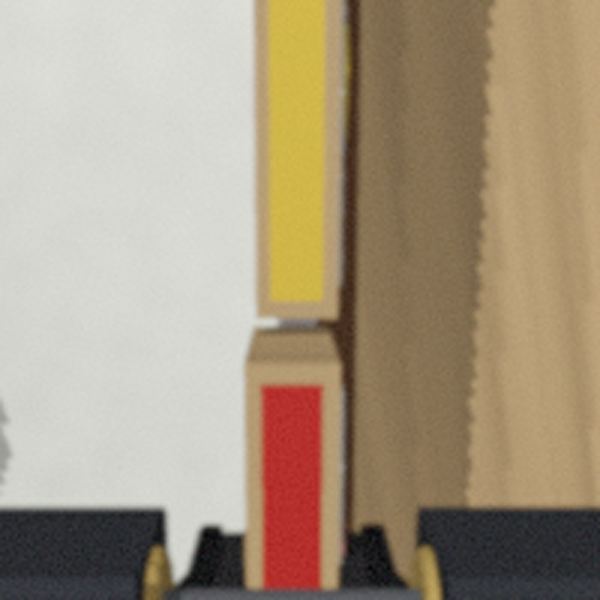

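```bash
python3 - <<'E'
from h import *
c=dict(np.load("w7.npz")); q=lambda X,Y,z: ray(c,180+X/3,60+Y/3,z)[:2]
t=np.radians(10.1); R=np.array([[np.cos(t),-np.sin(t)],[np.sin(t),np.cos(t)]])
zt=.1205+.0125
for n,a in dict(red_e=(293.3,362,zt),red_s=(292.3,386,zt),red_s2=(293.3,575,zt),lipout=(356,330,.06),yel_e=(297.5,318,.104),yel_s=(295.5,300,.104),yel_up=(297.5,5,.104)).items(): print(n,(R@(q(*a)-[.603,.031])*1000).round(1))
im=c["color"]
for v in (162,164,166,168,185,200): print(v,[(u,*map(int,im[v,u])) for u in range(260,302,1)])
E
```

```text
red_e [-0.7 40. ]
red_s [-0.8 36.5]
red_s2 [-0.6  7.2]
lipout [13.3 35.2]
yel_e [ 0.2 43. ]
yel_s [-0.2 46.1]
yel_up [ 0.1 93. ]
162 [(260, 216, 216, 209), (261, 217, 218, 211), (262, 217, 219, 211), (263, 217, 220, 212), (264, 214, 213, 205), (265, 198, 192, 177), (266, 184, 164, 135), (267, 179, 152, 113), (268, 180, 155, 114), (269, 181, 156, 114), (270, 176, 152, 110), (271, 182, 157, 117), (272, 177, 154, 114), (273, 179, 153, 115), (274, 177, 152, 112), (275, 179, 153, 114), (276, 178, 155, 118), (277, 180, 154, 116), (278, 179, 154, 114), (279, 178, 157, 117), (280, 180, 155, 116), (281, 181, 157, 118), (282, 180, 155, 116), (283, 177, 154, 115), (284, 178, 153, 115), (285, 182, 157, 119), (286, 179, 154, 114), (287, 179, 155, 115), (288, 181, 156, 118), (289, 181, 156, 115), (290, 181, 156, 116), (291, 175, 149, 109), (292, 148, 124, 91), (293, 105, 82, 61), (294, 72, 51, 36), (295, 66, 41, 24), (296, 72, 48, 32), (297, 77, 54, 41), (298, 104, 84, 56), (299, 133, 113, 82), (300, 139, 118, 86), (301, 143, 124, 88)]
164 [(260, 217, 218, 211), (261, 217, 218, 211), (262, 216, 21
[... 3712 characters left out ...]
 80), (268, 181, 65, 54), (269, 183, 53, 47), (270, 182, 49, 47), (271, 182, 45, 42), (272, 181, 48, 47), (273, 179, 39, 36), (274, 182, 49, 47), (275, 183, 48, 49), (276, 183, 52, 48), (277, 182, 49, 48), (278, 180, 45, 37), (279, 182, 51, 48), (280, 183, 51, 52), (281, 180, 50, 45), (282, 183, 54, 52), (283, 180, 45, 37), (284, 182, 48, 48), (285, 182, 48, 41), (286, 183, 73, 61), (287, 179, 115, 86), (288, 181, 145, 111), (289, 182, 156, 117), (290, 179, 155, 115), (291, 180, 157, 120), (292, 177, 154, 120), (293, 158, 143, 121), (294, 125, 113, 104), (295, 90, 75, 67), (296, 72, 51, 41), (297, 89, 68, 51), (298, 118, 99, 70), (299, 131, 109, 78), (300, 138, 116, 84), (301, 140, 120, 87)]
```

Relative to the channel, red is about −0.8 mm in x, and the y gap is about 3.5 mm, which is centred. I'll correct x and insert slowly.

Emit:
{"method": "step_arm", "body": {"targets": [[-1,0.003,-0.001,0,0],[-1,0.003,-0.001,0,0],[-1,0.003,-0.001,-0.01,0],[-1,0.003,-0.001,-0.02,0],[-1,0.003,-0.001,-0.03,0],[-1,0.003,-0.001,-0.04,0],[-1,0.003,-0.001,-0.05,0],[-1,0.003,-0.001,-0.05,0]]}}

```text
time_s: 12.8
position: [0.602, 0.0295, 0.1075]
tcp_rot: [[0.175, 0.985, -0.001], [0.985, -0.175, 0.0], [-0.0, -0.001, -1.0]]
force: [0.4, 0.6, -0.4]
opening: 0.157
grasp_force: 30.0
```

Emit:
{"method": "step_arm", "body": {"targets": [[-1,0,0,-0.01,0],[-1,0,0,-0.02,0],[-1,0,0,-0.03,0],[-1,0,0,-0.04,0],[-1,0,0,-0.048,0],[-1,0,0,-0.056,0],[-1,0,0,-0.064,0],[-1,0,0,-0.064,0],[-1,0,0,-0.064,0]]}}

```text
time_s: 13.7
position: [0.6024, 0.0294, 0.0927]
tcp_rot: [[0.175, 0.985, 0.0], [0.985, -0.175, -0.0], [-0.0, 0.0, -1.0]]
force: [-1.3, -0.1, 5.8]
opening: 0.155
grasp_force: 30.0
```

Emit:
{"method": "step_arm", "body": {"targets": [[-1,0,0,-0.006,0],[-1,0,0,-0.012,0],[-1,0,0,-0.016,0],[-1,0,0,-0.016,0],[-1,0,0,-0.016,0],[-1,0,0,-0.016,0]]}}

```text
time_s: 14.3
position: [0.6024, 0.0294, 0.0916]
tcp_rot: [[0.174, 0.985, 0.001], [0.985, -0.174, -0.0], [-0.0, 0.001, -1.0]]
force: [-6.7, -0.1, 21.5]
opening: 0.158
grasp_force: 30.0
```

Force is 21.5 N and z has stopped at the home height. I'll verify numerically.

```bash
python3 - <<'E'
from h import *
c=capture("wrist"); st=read_state(); print(st["position"],st["force"].round(1),st["grasp_force"])
hsv=cv2.cvtColor(c["color"],cv2.COLOR_RGB2HSV)
R=cv2.inRange(hsv,(0,150,80),(8,255,255))|cv2.inRange(hsv,(172,150,80),(180,255,255)); Y=cv2.inRange(hsv,(20,140,110),(32,255,255))
for n,m in(("red",R),("yel",Y)):
    k=np.zeros_like(m);k[30:235,255:310]=1;m=m*k
    for v in range(40,232,8):
        u=np.flatnonzero(m[v]); 
        if len(u)>5: print(n,v,len(u),u.mean().round(1),(ray(c,u.mean(),v,.104)[:2]*1000).round(1))
    vs=np.flatnonzero((m>0).sum(1)>8); print(n,"rows",vs.min(),vs.max(),[(ray(c,275,v,.104)[:2]*1000).round(1) for v in (vs.min(),vs.max())])
E
```

```text
[0.60241254 0.02941507 0.09166871] [-5.1 -0.3 21.4] 30.030614733695984
red 192 19 277.0 [609.   65.3]
red 200 19 277.0 [608.3  61.8]
red 208 19 277.0 [607.7  58.2]
red 216 19 277.0 [607.   54.6]
red 224 19 277.0 [606.4  50.9]
red rows 189 234 [array([608.3,  66.8]), array([604.7,  46.4])]
yel 40 22 276.5 [619.4 125.3]
yel 48 22 276.5 [618.9 122.4]
yel 56 22 276.5 [618.4 119.5]
yel 64 22 276.5 [617.9 116.6]
yel 72 23 277.4 [617.7 113.6]
yel 80 21 277.0 [617.  110.7]
yel 88 22 277.9 [616.9 107.6]
yel 96 22 276.5 [615.8 104.6]
yel 104 21 277.0 [615.4 101.5]
yel 112 21 277.0 [614.9  98.4]
yel 120 21 277.0 [614.3  95.3]
yel 128 21 277.0 [613.7  92.1]
yel 136 21 277.0 [613.2  88.9]
yel 144 21 277.0 [612.6  85.6]
yel 152 21 277.0 [612.   82.3]
yel 160 20 276.5 [611.2  79. ]
yel rows 30 165 [array([619.5, 128.9]), array([610.2,  77.1])]
```

Red is collinear with yellow at home height (TCP z 0.0917 against 0.0918 expected), with a 21 N push. I'm handing in.

```bash
python3 -c "
from rig import *
print(hand_in())"
```

```text
the job is handed in; nothing more can be done
None
```

I handed the job in: the yellow block is butted against the green one, and the red block is in the end bay, card outwards, still gripped and pressed home with about 21 N; the hand-in gave no verdict.

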